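# Seat a heat-sink blank on its support bars in the bench vise

### The arm

A 7-joint arm with a two-finger parallel gripper is mounted at the origin on the work surface. World frame = base frame: x ahead of the robot, y to its left, z up, the work surface at z = 0. Lengths are in m, angles in rad, forces in N, time in s.
With the tool pointing down it reaches from about 0.4 to 0.875 m from the base axis. Payload 6.5 kg.
Tool frame: the origin (TCP) lies midway between the tips of the shut fingers; the grasp point (between the pads) lies 19 mm behind it; z points along the fingers, y is the line along which they close (so a half turn about z gives the same grasp; the last joint's range is limited). The gripper opens to 88 mm and grips with 3 to 60 N. Pads are 18 mm wide; open, the fingers measure 123 mm over their backs; the gripper's body (75 mm by 187 mm) begins 45 mm behind the grasp point.
Start: joints at [1.206, 0.536, -0.004, 1.538, 0.003, 1.067, -0.071], TCP at [0.191, -0.621, 0.239] pointing down, gripper open.
Joint ranges: [-2.7, 2.7], [-0.37, 2.16], [-1.27, 1.26], [0.24, 2.4], [-1.31, 4.45], [0.19, 1.91], [-2.76, 2.76]. Speed limits (rad/s): [2.39, 2.39, 3.14, 3.14, 3.14, 3.14, 3.14].

### API

Orientations are given as a unit quaternion [x, y, z, w].
In Python, from bench import bot, camera, camera_info, ticket gives the robot as it stands.
- The arm moves only by the shell command python3 -m handwheel 'ROWS' [FORCE]. ROWS is JSON, a list that holds one entry, the list of rows, each a list of 5 numbers: the shift along the tool's x, y, z in m, then the turn about the tool's z in degrees, then the closure in counts, from 0 (fully open) to 255 (shut). In form: [[[dx, dy, dz, roll, jaw], ...]]. A call has 1 to 8 rows; each row shifts and turns the commanded pose from where the row before left it, along the tool's axes as they then stand; what a row does not reach is not made up. A row lasts 1/8 s, in which the tool goes at most 62.5 mm and 10.7 degrees, less where a joint would pass 70% of its speed; a pose out of reach is approached as far as the arm can. A call is refused whole if a number of a shift passes 0.0625 or a number of a turn 10.7, either way. A call with a gripper value outside its range is refused whole. The fingers move at their own pace and stop on an object; FORCE is the grip in N (left out, the last holds). Time passes only in rows, so rows that do not move let the fingers close. It gives the time, the measured TCP pose, the force, the opening and the grip force at its end, in the units of the state.
- bot.observe(): the state, without advancing time (a new reading comes with each control period).
- camera(name): name is "scene" or "top"; returns the picture (420x560x3 uint8, red, green, blue); there is no depth.
- camera_info(name): a dict with "fovy" (degrees; the focal length in pixels is half the picture's height over the tangent of half this angle, whatever the lens; pixels are square), "cx", "cy" (the principal point, pixels), "distortion" ([k1, k2, p1, p2, k3] as OpenCV has them; the pictures are not rectified), "rvec" (rotation vector, rad) and "tvec" (3), from world to camera coordinates, as OpenCV has them. Camera axes: x right, y down, z forward; pixel columns grow to the right and rows downward; lengths in m; the calibration is good to about 2 mm. A picture is of the moment at which its call begins. camera_info takes no time and is no camera call.
- ticket.sign_off(): hands the job in; it is judged then, once.
The state is a dict: "t": time; "joint_pos": joint angles; "dq": joint speeds; "joint_efforts": joint torques, N m; "eef_pos": TCP position; "tool_rot": TCP orientation; "force": force on the tool from outside, world axes, zero at the start; "moment": the same for the moment, N m; "width": finger opening in m; "grasp_force": force on a finger pad.
Only numpy, scipy, OpenCV 4.12 (cv2) and the standard library are available. Lean on these libraries where they do the work, as an engineer would, in place of code of your own. Each camera call takes 0.05 s, during which the arm holds its last target. There are 200 camera calls.

### The job

The heat-sink blank has ridden up and crooked in the blue vise, and the two brass bars beneath it have slid out towards the robot. Push both bars home until their near ends are flush with the near edge of the vise's base, then press the blank down at both ends, with shut fingers, until it sits so firmly on both bars that neither slides any more; press firmly (about 20 N, never over 35 N). Last, try the bars with a fingertip push of about 4 N on the near end, first the left bar and then the right, leave them flush and pinched, do not disturb the other things on the bench, and let go.

Things in the scene. Friction and masses are not known exactly. Their poses are not given: they have to be found in the camera images.
- vise: blue vise fixed to the bench. Origin: centre of the base's underside. x: from the near edge (robot side) to the spindle; y: left along the jaws; z up. Base 120 mm (x) x 170 (y) x 8 high, near edge at x=-60. Jaws 150 mm long in y, at x=-34 to -20 and 20 to 34, from z=33 (the bars pass under them) to z=50. Spindle and T-handle reach x=94 on the far side; leave them, the vise stays clamped
- seat_left (a point): point of the vise at x=-60 mm (near edge of the base), y=+40, z=20: where the middle of the left bar's near end face must be to be flush. Axes as the vise's. The bars lie on a plate on the base, between low rails whose tops are at z=20, 1.5 mm play each side
- seat_right (a point): the same for the right bar, at y=-40 mm
- bar_left: left brass bar, loose, 120 mm long (x) x 12 wide x 16 high, 0.14 to 0.22 kg. Origin: centre of its underside, at z=11 to 13 in the vise; x along its length as the vise's x. Its near end face is 60 mm from the origin, so it is flush when its origin is at vise x=0. Starts 14 to 40 mm out to the near side. Loose it slides with under 2 N; once well pinched it holds against about 4 N
- bar_right: right brass bar, at vise y=-40 mm; otherwise the same
- block: aluminium heat-sink blank held by friction in the jaws, 39.5 mm (vise x) x 110 (vise y), fins in the middle, a firm 3 mm rubber pad under each end. Origin: in its middle, 34 mm below its top; axes as the vise's when level. Its pads end up to 5 mm above or below the origin, unmeasured: find the seat by feel. Starts 3 to 18 mm above its seat, up to 0.045 rad crooked about vise x. It stays where it is pressed to
- land_left (a point): middle of the flat 39.5 x 30 mm land on top of the blank's left end, above the left bar, 40 mm left of the blank's middle; 5 to 18 mm above the jaw tops when seated. Press here with shut fingertips: the blank slides down at about 6 to 13 N; once this end is on its bar the force rises steeply (pad about 20 N/mm). A held press of 20 N on each end, lower end first, leaves both bars pinched
- land_right (a point): the same on the right end
- spare_bar: spare brass bar, 100 x 16 x 20 mm; bystander, leave alone. Origin at its underside
- spare_heatsink: spare finned aluminium heat sink, 40 x 90 x 30 mm; bystander, leave alone. Origin at its underside
- mallet: small black-headed mallet lying down; bystander, leave alone. Origin at its underside
- screwdriver: screwdriver with an orange handle; bystander, leave alone. Origin at its underside
- paste_jar: white jar, 50 mm across, 55 mm high; bystander, leave alone. Origin at its underside
- terminal_strip: grey terminal strip, 30 x 60 x 28 mm; bystander, leave alone. Origin at its underside
- screw_tray: blue open tray, 90 x 120 x 30 mm; bystander, leave alone. Origin at its underside

How it is judged:
By the outcome, as a careful person would: the job done as asked, in the order asked, and still so for the second after the job is handed in, with the robot touching nothing.
It also fails if it takes over 72 s, if anything falls off the work surface, if the arm or the gripper's body presses on something with over 40 N, if the wrist force passes 120 N, or if a joint passes its speed limit or range.

## Working session

There is one attempt and no reset: what is moved stays moved. The work goes in short steps, Python scripts to look and compute and a shell command to move; the robot and the scene stay as the last step left them, time stands still between calls to the robot, and variables do not carry over. Pictures are saved under pics/ and viewed, at most 10 in all, crops included, and the job is handed in when it is done.

```bash
ls; mkdir -p pics; python3 - <<'E'
from bench import bot,camera,camera_info
import cv2
for n in("scene","top"):
    i=camera_info(n);print(n,i)
    cv2.imwrite(f"pics/{n}0.png",camera(n)[:,:,::-1])
print(bot.observe())
E
```

```text
pics
scene {'fovy': 49.85108497401149, 'cx': 284.99926674400376, 'cy': 213.78248747894116, 'distortion': array([-0.01192599,  0.        ,  0.        ,  0.        ,  0.        ]), 'rvec': array([ 2.32429399,  0.99496907, -0.3320016 ]), 'tvec': array([-0.40212362, -0.31727993,  1.47145334])}
top {'fovy': 49.07213763971997, 'cx': 280.0682321387918, 'cy': 199.30495786207084, 'distortion': array([-0.12913686,  0.        ,  0.        ,  0.        ,  0.        ]), 'rvec': array([ 2.14170688, -2.19325064,  0.14909479]), 'tvec': array([-0.0290579 ,  0.60412809,  1.40168812])}
{'t': 0.1, 'joint_pos': array([ 1.20581512,  0.53708883, -0.00441716,  1.53874768,  0.00261867,
        1.06732083, -0.07116871]), 'dq': array([-0.00114383, -0.00292389, -0.00188026, -0.00243937, -0.0017828 ,
       -0.00172163,  0.00142181]), 'joint_efforts': array([ 2.17267596e-03, -5.72086751e+01,  9.93939042e-01, -2.52230233e+01,
       -5.61294705e-02,  1.35304846e-02,  2.80692768e-05]), 'eef_pos': array([ 0.19113932, -0.62068609,  0.23793832]), 'tool_rot': array([ 9.88854700e-01,  1.48881745e-01, -1.86071258e-04, -7.57124517e-04]), 'force': array([-0.60976342, -0.06702189, -0.37285317]), 'moment': array([-0.02589408, -0.00929309,  0.00530422]), 'grasp_force': 0.0, 'width': 0.08807928426955197}
```

View pics/scene0.png

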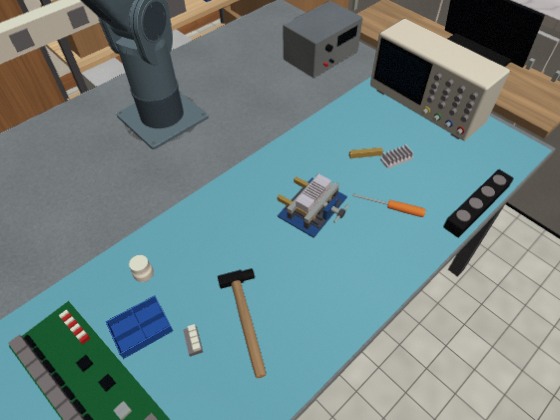

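View pics/top0.png

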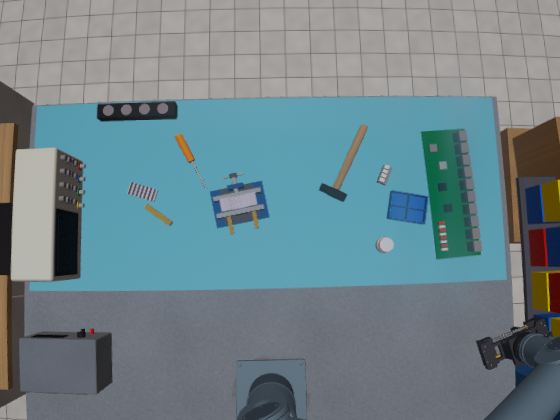

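The top view shows the vise at about (240,203), with the bars' near ends at (231,232) and (256,226). In the scene view the vise is at (312,203), and the bars stick out to about (281,200) and (297,181). Next I'll enlarge both crops.

```bash
python3 - <<'E'
import cv2,numpy as np
a=cv2.imread("pics/top0.png")[165:240,200:280];b=cv2.imread("pics/scene0.png")[165:240,270:350]
f=lambda x:cv2.resize(x,None,fx=5,fy=5,interpolation=cv2.INTER_CUBIC)
cv2.imwrite("pics/crop.png",np.hstack([f(a),f(b)]))
E
```

```text
(no output)
```

View pics/crop.png

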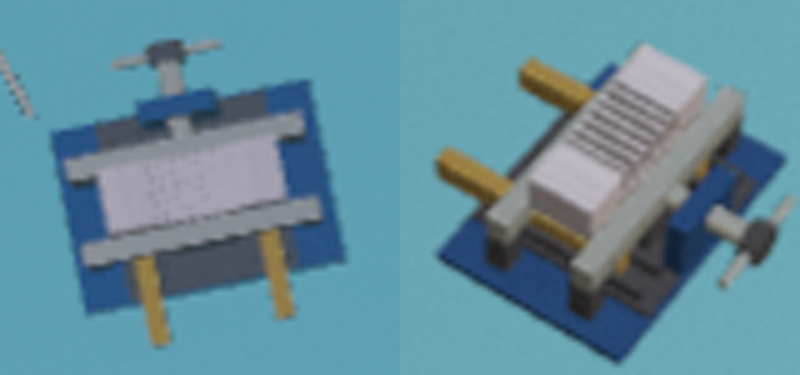

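The crop shows the base corners, block top and bar ends clearly in both views. The left bar sticks out further. I'll refine these pixels and triangulate.

```bash
cat > h.py <<'E'
import cv2,numpy as np
from bench import bot,camera,camera_info
from scipy.spatial.transform import Rotation as R
def cal(n):
    i=camera_info(n);f=210/np.tan(np.radians(i['fovy'])/2)
    return np.array([[f,0,i['cx']],[0,f,i['cy']],[0,0,1]]),np.array(i['distortion']),cv2.Rodrigues(np.array(i['rvec']))[0],np.array(i['tvec'])
def ray(n,p):
    K,D,r,t=cal(n);q=cv2.undistortPoints(np.float64(p).reshape(-1,1,2),K,D)[:,0]
    d=np.c_[q,np.ones(len(q))]@r;return -r.T@t,d
def plane(n,p,z):
    c,d=ray(n,p);return c+d*((z-c[2])/d[:,2])[:,None]
def tri(pa,pb):
    out=[]
    ca,da=ray("top",pa);cb,db=ray("scene",pb)
    for a,b in zip(da,db):
        s=np.linalg.lstsq(np.c_[a,-b],cb-ca,rcond=None)[0];P,Q=ca+s[0]*a,cb+s[1]*b
        out.append(np.r_[(P+Q)/2,np.linalg.norm(P-Q)])
    return np.array(out)
off={"top":(200,165),"scene":(190,165)}  # scene crop is shifted 400 (=80px)
def px(n,p): return (np.float64(p)+.5)/5-.5+off[n]
E
python3 - <<'E'
from h import *
np.set_printoptions(precision=4,suppress=True)
T=px("top",[(52,130),(308,82),(345,262),(87,315)]);S=px("scene",[(785,160),(620,362),(438,255)])
def sub(n,p):
    g=cv2.cvtColor(cv2.imread(f"pics/{n}0.png"),cv2.COLOR_BGR2GRAY)
    return cv2.cornerSubPix(g,np.float32(p).reshape(-1,1,2),(2,2),(-1,-1),(3,30,.01))[:,0]
T2,S2=sub("top",T),sub("scene",S);print(T,T2,S,S2)
V=np.array([(60,85),(60,-85),(-60,-85),(-60,85)])/1000
def fit(v,p):
    a=v-v.mean(0);b=p-p.mean(0)
    th=np.arctan2((a[:,0]*b[:,1]-a[:,1]*b[:,0]).sum(),(a*b).sum());c,s=np.cos(th),np.sin(th)
    M=np.array([[c,-s],[s,c]]);t=p.mean(0)-M@v.mean(0);return th,t,M,np.linalg.norm(v@M.T+t-p,axis=1)
A=plane("top",T2,.008)[:,:2];B=plane("scene",S2,.008)[:,:2]
print(fit(V,A));print(fit(V[:3]*1,B[[0,1,2]]) )
th,t,M,_=fit(np.r_[V,V[:3]],np.r_[A,B]);print("both",np.degrees(th),t)
bt=tri(px("top",[(98,175),(278,138),(289,197),(107,234)]),px("scene",[(707,78),(603,212),(530,180),(640,43)]))
print("block FL FR NR NL");
for q in bt: print(M.T@(q[:2]-t),q[2:])
for n,ps in(("top",[(160,345),(285,318)]),):
    for q in plane(n,px(n,ps),.027): print("bar",M.T@(q[:2]-t))
for q in plane("scene",px("scene",[(525,75),(442,162)]),.022): print("bar scene",M.T@(q[:2]-t))
E
```

```text
[[210.  190.6]
 [261.2 181. ]
 [268.6 217. ]
 [217.  227.6]] [[209.7392 191.2082]
 [261.3924 180.4681]
 [268.5761 217.0878]
 [216.8985 227.5914]] [[346.6 196.6]
 [313.6 237. ]
 [277.2 215.6]] [[346.9311 196.3106]
 [313.0835 237.6008]
 [276.5724 215.6164]]
(np.float64(0.1804024134257563), array([0.5946, 0.0867]), array([[ 0.9838, -0.1794],
       [ 0.1794,  0.9838]]), array([0.001 , 0.0005, 0.0016, 0.0014]))
(np.float64(0.18206798115725567), array([0.6012, 0.0855]), array([[ 0.9835, -0.1811],
       [ 0.1811,  0.9835]]), array([0.0006, 0.0008, 0.001 ]))
both 10.546881267032743 [0.5974 0.0862]
block FL FR NR NL
[0.018  0.0569] [0.0698 0.006 ]
[ 0.0205 -0.0532] [0.0687 0.0129]
[-0.0194 -0.0548] [0.0681 0.0053]
[-0.0214  0.0563] [0.0733 0.0002]
bar [-0.0912  0.0415]
bar [-0.0907 -0.0383]
bar scene [-0.0838  0.0384]
bar scene [-0.0844 -0.0401]
```

```bash
cat > st.py <<'E'
from h import *
s=bot.observe();a=np.radians(10.4);M=np.array([[np.cos(a),-np.sin(a)],[np.sin(a),np.cos(a)]])
p=M.T@(s['eef_pos'][:2]-[.5974,.0862]);f=M.T@s['force'][:2];r=R.from_quat(s['tool_rot']).as_matrix()
print("t %.2f vise mm x %.2f y %.2f z %.2f | F %.2f %.2f %.2f | yaw %.2f tilt %.4f %.4f w %.3f j7 %.2f"%(s['t'],*p*1e3,s['eef_pos'][2]*1e3,*f,s['force'][2],np.degrees(np.arctan2(r[1,0],r[0,0])),r[0,2],r[1,2],s['width'],s['joint_pos'][6]))
E
python3 -m handwheel '[[[0,0,0,6.7,255],[0.03,-0.0444,0,0,255],[0.03,-0.0444,0,0,255],[0.03,-0.0444,0,0,255],[0.03,-0.0444,0,0,255],[0.03,-0.0444,0,0,255],[0.03,-0.0444,0,0,255],[0.03,-0.0444,0,0,255]]]' 20; python3 st.py
```

```text
t: 1.1
eef_pos: [0.342, -0.2758, 0.2387]
tool_rot: [0.996, 0.091, -0.0, 0.0]
force: [1.5, -0.2, -0.8]
width: 0.0104
grasp_force: 0.0
t 1.10 vise mm x -316.56 y -309.94 z 238.66 | F 1.45 -0.45 -0.81 | yaw 10.42 tilt -0.0000 -0.0001 w 0.010 j7 -0.85
```

```bash
python3 -m handwheel '[[[0.0295,-0.0443,0,0,255],[0.0295,-0.0443,0,0,255],[0.0295,-0.0443,0,0,255],[0.0295,-0.0443,0,0,255],[0.0295,-0.0443,0,0,255],[0.0295,-0.0443,0,0,255],[0.0295,-0.0443,0,0,255],[0,0,0,0,255]]]' >/dev/null; python3 st.py
python3 -m handwheel '[[[0,0,0.06,0,255],[0,0,0.06,0,255],[0,0,0.06,0,255],[0,0,0.03,0,255],[0,0,0.015,0,255],[0,0,0.005,0,255],[0,0,0,0,255],[0,0,0,0,255]]]' >/dev/null; python3 st.py
```

```text
t 2.10 vise mm x -109.41 y 2.95 z 238.63 | F -0.44 -0.80 -0.43 | yaw 10.81 tilt 0.0004 0.0025 w 0.000 j7 -1.75
t 3.10 vise mm x -109.91 y -1.56 z 9.79 | F 0.87 -0.05 -0.04 | yaw 10.41 tilt 0.0020 0.0003 w 0.000 j7 -1.94
```

```bash
python3 -m handwheel '[[[0,0,0.0045,0,255],[0.02,0,0,0,255],[0.01,0,0,0,255],[0,0,0,0,255]]]' >/dev/null; python3 st.py
python3 -m handwheel '[[[0.001,0,0,0,255],[0.001,0,0,0,255],[0.001,0,0,0,255]]]' >/dev/null; python3 st.py
python3 -m handwheel '[[[0.001,0,0,0,255],[0.001,0,0,0,255]]]' >/dev/null; python3 st.py
```

```text
t 3.60 vise mm x -80.20 y -1.37 z 4.26 | F 0.04 -0.30 -0.37 | yaw 10.41 tilt 0.0008 0.0003 w 0.001 j7 -1.93
t 3.98 vise mm x -78.07 y -1.41 z 4.19 | F -0.08 0.03 0.54 | yaw 10.43 tilt -0.0003 -0.0001 w 0.000 j7 -1.93
t 4.22 vise mm x -75.76 y -1.38 z 4.22 | F 0.10 -0.22 -0.80 | yaw 10.42 tilt 0.0000 0.0000 w 0.001 j7 -1.93
```

```bash
python3 -m handwheel '[[[0.001,0,0,0,255],[0.001,0,0,0,255],[0.001,0,0,0,255]]]' >/dev/null; python3 st.py
python3 -m handwheel '[[[0.001,0,0,0,255],[0.001,0,0,0,255]]]' >/dev/null; python3 st.py
python3 -m handwheel '[[[0.0007,0,0,0,255],[0.0007,0,0,0,255]]]' >/dev/null; python3 st.py
```

```text
t 4.60 vise mm x -72.77 y -1.38 z 4.20 | F 0.22 0.44 -0.27 | yaw 10.42 tilt -0.0000 -0.0000 w 0.000 j7 -1.92
t 4.85 vise mm x -70.78 y -1.40 z 4.18 | F -0.69 0.57 -0.31 | yaw 10.42 tilt -0.0001 -0.0000 w 0.001 j7 -1.92
t 5.10 vise mm x -69.42 y -1.43 z 4.19 | F 0.73 -0.19 0.59 | yaw 10.42 tilt -0.0001 -0.0001 w 0.001 j7 -1.92
```

```bash
python3 -m handwheel '[[[0.0007,0,0,0,255],[0.0007,0,0,0,255]]]' >/dev/null; python3 st.py
python3 -m handwheel '[[[0.0005,0,0,0,255],[0.0005,0,0,0,255]]]' >/dev/null; python3 st.py
python3 -m handwheel '[[[0.0005,0,0,0,255],[0.0005,0,0,0,255]]]' >/dev/null; python3 st.py
```

```text
t 5.35 vise mm x -69.12 y -1.41 z 4.04 | F -4.11 -0.19 2.88 | yaw 10.43 tilt -0.0021 -0.0007 w 0.001 j7 -1.92
t 5.60 vise mm x -69.08 y -1.44 z 3.89 | F -7.02 0.81 5.98 | yaw 10.43 tilt -0.0038 -0.0012 w 0.000 j7 -1.92
t 5.85 vise mm x -69.01 y -1.46 z 3.73 | F -9.38 0.42 7.22 | yaw 10.43 tilt -0.0055 -0.0018 w 0.001 j7 -1.92
```

```bash
python3 -m handwheel '[[[-0.02,0,0,0,255],[-0.03,-0.01,-0.0135,0,255],[0,-0.0285,0,0,255],[0,0,0,0,255],[0,0,0,0,255]]]' >/dev/null; python3 st.py
python3 -m handwheel '[[[0.008,0,0,0,255],[0.004,0,0,0,255],[0.004,0,0,0,255],[0.004,0,0,0,255]]]' >/dev/null; python3 st.py
```

```text
t 6.47 vise mm x -115.40 y 36.29 z 17.71 | F 0.31 -0.13 -0.03 | yaw 10.40 tilt 0.0008 -0.0003 w 0.001 j7 -2.01
t 6.97 vise mm x -96.23 y 36.93 z 17.55 | F -2.35 -1.07 1.48 | yaw 10.41 tilt -0.0010 -0.0003 w 0.000 j7 -2.00
```

```bash
python3 -m handwheel '[[[0.003,0,0,0,255],[0.004,0,0,0,255],[0.004,0,0,0,255],[0.004,0,0,0,255],[0.004,0,0,0,255],[0.002,0,0,0,255],[0.001,0,0,0,255],[0,0,0,0,255]]]' >/dev/null; python3 st.py
```

```text
t 7.97 vise mm x -73.99 y 37.12 z 17.73 | F -1.56 -0.18 -1.04 | yaw 10.43 tilt 0.0001 0.0000 w 0.001 j7 -1.98
```

```bash
python3 -m handwheel '[[[0.001,0,0,0,255],[0.001,0,0,0,255],[0.001,0,0,0,255],[0.0007,0,0,0,255],[0.0004,0,0,0,255],[0,0,0,0,255]]]' >/dev/null; python3 st.py
```

```text
t 8.72 vise mm x -69.89 y 37.14 z 17.71 | F -0.76 -0.39 0.38 | yaw 10.42 tilt 0.0001 0.0001 w 0.000 j7 -1.98
```

```bash
python3 -m handwheel '[[[0.0003,0,0,0,255],[0.0004,0,0,0,255],[0,0,0,0,255]]]' >/dev/null; python3 st.py
python3 -m handwheel '[[[-0.02,0,0,0,255],[-0.03,0.02,0,0,255],[0,0.05,0,0,255],[0,0.008,0,0,255],[0,0,0,0,255]]]' >/dev/null; python3 st.py
python3 -m handwheel '[[[0.012,0,0,0,255],[0.006,0,0,0,255],[0.004,0,0,0,255],[0.004,0,0,0,255],[0.004,0,0,0,255],[0.004,0,0,0,255],[0.002,0,0,0,255],[0,0,0,0,255]]]' >/dev/null; python3 st.py
```

```text
t 9.10 vise mm x -69.19 y 37.12 z 17.70 | F -1.28 -0.29 -0.05 | yaw 10.42 tilt 0.0000 0.0000 w 0.001 j7 -1.98
t 9.72 vise mm x -118.60 y -41.15 z 17.84 | F -0.77 -0.08 -0.15 | yaw 10.34 tilt 0.0010 0.0004 w 0.001 j7 -1.87
t 10.72 vise mm x -82.86 y -40.91 z 17.74 | F -0.04 0.15 0.65 | yaw 10.42 tilt 0.0005 0.0001 w 0.000 j7 -1.85
```

```bash
python3 -m handwheel '[[[0.003,0,0,0,255],[0.003,0,0,0,255],[0.003,0,0,0,255],[0.002,0,0,0,255],[0.001,0,0,0,255],[0.0005,0,0,0,255],[0,0,0,0,255]]]' >/dev/null; python3 st.py
```

```text
t 11.60 vise mm x -70.75 y -40.93 z 17.70 | F -0.78 -0.21 0.67 | yaw 10.42 tilt -0.0000 -0.0000 w 0.000 j7 -1.84
```

```bash
python3 -m handwheel '[[[0.0008,0,0,0,255],[0.0006,0,0,0,255],[0,0,0,0,255]]]' >/dev/null; python3 st.py
python3 -m handwheel '[[[-0.02,0,0,0,255],[-0.02,0,-0.03,0,255],[0,0,-0.06,-10,255],[0,0,-0.01,-10,255],[0,0,0,-10,255],[0,0,0,-10,255],[0,0,0,-10,255],[0,0,0,-10,255]]]' >/dev/null; python3 st.py
python3 -m handwheel '[[[0,0,0,-10,255],[0,0,0,-10,255],[0,0,0,-10,255],[0,0,0,0,255]]]' >/dev/null; python3 st.py
```

```text
t 11.97 vise mm x -69.07 y -40.89 z 17.73 | F -0.28 -0.05 -1.23 | yaw 10.43 tilt 0.0004 0.0001 w 0.001 j7 -1.84
t 12.97 vise mm x -108.93 y -41.00 z 117.90 | F 0.36 -0.02 0.11 | yaw 70.74 tilt 0.0009 0.0001 w 0.001 j7 -0.90
t 13.47 vise mm x -109.10 y -41.01 z 117.71 | F -0.53 0.31 -1.26 | yaw 100.31 tilt 0.0003 0.0007 w 0.001 j7 -0.46
```

```bash
python3 - <<'E'
from h import *
a=camera("top")[165:240,200:280,::-1];b=camera("scene")[165:240,270:350,::-1]
f=lambda x:cv2.resize(x,None,fx=5,fy=5,interpolation=cv2.INTER_CUBIC)
cv2.imwrite("pics/crop2.png",np.hstack([f(a),f(b)]))
E
```

```text
(no output)
```

View pics/crop2.png

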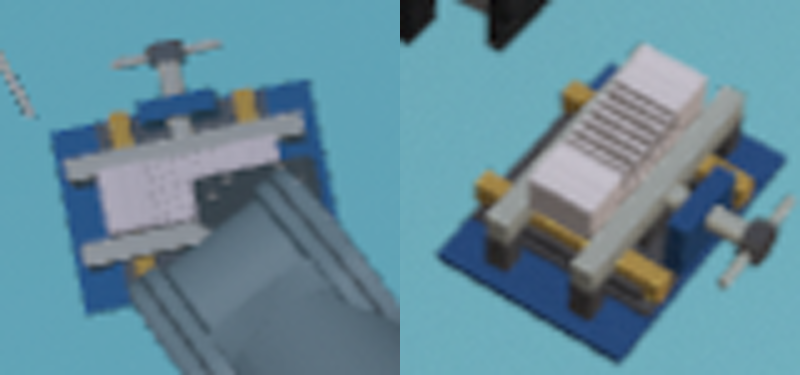

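The view shows both bars in, with their near ends even with the base's near edge (scene crop about (575,95) and (490,185)). Next I'll move over the right land.

```bash
python3 -m handwheel '[[[0,0.04,0,0,255],[0,0.05,0,0,255],[0,0.019,0.02,0,255],[0,0,0.015,0,255],[0,0,0,0,255]]]' >/dev/null; python3 st.py
python3 -m handwheel '[[[0,0,0.002,0,255],[0,0,0.002,0,255],[0,0,0.002,0,255]]]' >/dev/null; python3 st.py
python3 -m handwheel '[[[0,0,0.002,0,255],[0,0,0.0015,0,255]]]' >/dev/null; python3 st.py
```

```text
t 14.20 vise mm x -2.35 y -40.78 z 81.32 | F -0.82 -0.03 0.64 | yaw 100.39 tilt -0.0035 -0.0008 w 0.000 j7 -0.45
t 14.57 vise mm x -0.30 y -41.05 z 77.07 | F -0.34 0.65 -0.02 | yaw 100.40 tilt 0.0006 -0.0001 w 0.000 j7 -0.46
t 14.82 vise mm x -0.34 y -40.91 z 73.11 | F 0.38 0.76 -0.38 | yaw 100.42 tilt -0.0000 -0.0000 w 0.001 j7 -0.46
```

```bash
python3 -m handwheel '[[[0,0,0.001,0,255],[0,0,0.001,0,255],[0,0,0.001,0,255]]]' >/dev/null; python3 st.py
python3 -m handwheel '[[[0,0,0.001,0,255],[0,0,0.001,0,255]]]' >/dev/null; python3 st.py
python3 -m handwheel '[[[0,0,0.001,0,255],[0,0,0.001,0,255]]]' >/dev/null; python3 st.py
```

```text
t 15.20 vise mm x -0.31 y -40.91 z 70.66 | F -1.16 -0.42 5.25 | yaw 100.42 tilt 0.0000 -0.0004 w 0.000 j7 -0.46
t 15.45 vise mm x -0.27 y -40.88 z 68.68 | F -1.63 0.50 5.52 | yaw 100.42 tilt 0.0001 -0.0004 w 0.000 j7 -0.46
t 15.70 vise mm x -0.29 y -40.87 z 66.67 | F -1.69 -0.73 6.15 | yaw 100.42 tilt 0.0000 -0.0004 w 0.000 j7 -0.47
```

```bash
python3 -m handwheel '[[[0,0,0.001,0,255],[0,0,0.001,0,255]]]' >/dev/null; python3 st.py
python3 -m handwheel '[[[0,0,0.001,0,255],[0,0,0.001,0,255]]]' >/dev/null; python3 st.py
python3 -m handwheel '[[[0,0,0.0007,0,255],[0,0,0.0007,0,255]]]' >/dev/null; python3 st.py
```

```text
t 15.95 vise mm x -0.30 y -40.87 z 64.67 | F -2.06 -1.09 6.73 | yaw 100.42 tilt 0.0000 -0.0003 w 0.000 j7 -0.47
t 16.20 vise mm x -0.30 y -40.89 z 62.68 | F -1.83 0.26 4.06 | yaw 100.42 tilt -0.0000 -0.0004 w -0.000 j7 -0.47
t 16.45 vise mm x -0.29 y -40.90 z 61.29 | F -2.36 -0.39 5.42 | yaw 100.42 tilt 0.0000 -0.0004 w 0.000 j7 -0.47
```

```bash
python3 -m handwheel '[[[0,0,-0.02,0,255],[0.04,0,0,0,255],[0.041,0,0,0,255],[0,0,0,0,255],[0,0,0,0,255]]]' >/dev/null; python3 st.py
python3 -m handwheel '[[[0,0,0.0015,0,255],[0,0,0.0015,0,255]]]' >/dev/null; python3 st.py
python3 -m handwheel '[[[0,0,0.0015,0,255],[0,0,0.0015,0,255]]]' >/dev/null; python3 st.py
```

```text
t 17.07 vise mm x 0.04 y 39.31 z 81.45 | F -0.77 -0.07 -0.36 | yaw 100.40 tilt 0.0008 -0.0008 w 0.001 j7 -0.59
t 17.32 vise mm x -0.28 y 38.84 z 77.66 | F 0.46 -0.28 0.82 | yaw 100.33 tilt -0.0000 -0.0005 w 0.000 j7 -0.59
t 17.57 vise mm x -0.38 y 39.92 z 74.63 | F 0.44 -0.77 0.29 | yaw 100.41 tilt -0.0002 -0.0001 w 0.000 j7 -0.60
```

```bash
python3 -m handwheel '[[[0,0,0.001,0,255],[0,0,0.001,0,255]]]' >/dev/null; python3 st.py
python3 -m handwheel '[[[0,0,0.001,0,255],[0,0,0.001,0,255]]]' >/dev/null; python3 st.py
python3 -m handwheel '[[[0,0,0.001,0,255],[0,0,0.001,0,255]]]' >/dev/null; python3 st.py
```

```text
t 17.82 vise mm x -0.36 y 40.18 z 72.71 | F -0.31 -0.83 0.55 | yaw 100.42 tilt -0.0001 0.0000 w 0.001 j7 -0.60
t 18.07 vise mm x -0.33 y 40.16 z 70.75 | F 0.55 -0.24 0.14 | yaw 100.42 tilt 0.0000 -0.0000 w 0.000 j7 -0.60
t 18.32 vise mm x -0.33 y 40.15 z 68.74 | F 0.08 0.50 0.62 | yaw 100.42 tilt 0.0000 0.0000 w 0.000 j7 -0.60
```

```bash
python3 -m handwheel '[[[0,0,0.001,0,255],[0,0,0.001,0,255]]]' >/dev/null; python3 st.py
python3 -m handwheel '[[[0,0,0.001,0,255],[0,0,0.001,0,255]]]' >/dev/null; python3 st.py
python3 -m handwheel '[[[0,0,0.001,0,255],[0,0,0.001,0,255]]]' >/dev/null; python3 st.py
```

```text
t 18.57 vise mm x -0.33 y 40.10 z 66.73 | F -0.92 -0.70 0.10 | yaw 100.42 tilt -0.0000 -0.0000 w 0.000 j7 -0.60
t 18.82 vise mm x -0.35 y 40.14 z 64.74 | F 0.72 0.48 0.04 | yaw 100.42 tilt -0.0000 -0.0000 w 0.001 j7 -0.60
t 19.07 vise mm x -0.31 y 40.16 z 63.24 | F -2.24 0.28 5.41 | yaw 100.42 tilt 0.0001 -0.0003 w 0.001 j7 -0.61
```

```bash
python3 -m handwheel '[[[0,0,0.001,0,255],[0,0,0.001,0,255]]]' >/dev/null; python3 st.py
python3 -m handwheel '[[[0,0,0.0007,0,255],[0,0,0.0007,0,255]]]' >/dev/null; python3 st.py
python3 -m handwheel '[[[0,0,0.0006,0,255],[0,0,0.0006,0,255]]]' >/dev/null; python3 st.py
```

```text
t 19.32 vise mm x -0.28 y 40.18 z 61.39 | F -2.52 -0.14 9.31 | yaw 100.42 tilt 0.0002 -0.0003 w 0.001 j7 -0.61
t 19.57 vise mm x -0.24 y 40.48 z 60.46 | F -3.62 -1.26 10.85 | yaw 100.43 tilt 0.0003 -0.0002 w 0.000 j7 -0.61
t 19.82 vise mm x -0.27 y 40.88 z 59.35 | F -4.53 0.60 11.74 | yaw 100.44 tilt 0.0003 0.0003 w 0.001 j7 -0.61
```

```bash
python3 -m handwheel '[[[0,0,0.0005,0,255],[0,0,0.0005,0,255]]]' >/dev/null; python3 st.py
python3 -m handwheel '[[[0,0,0.0005,0,255],[0,0,0.0005,0,255]]]' >/dev/null; python3 st.py
```

```text
t 20.07 vise mm x -0.27 y 41.18 z 58.45 | F -4.42 1.07 12.93 | yaw 100.45 tilt 0.0003 0.0007 w 0.000 j7 -0.61
t 20.32 vise mm x -0.25 y 41.37 z 58.07 | F -6.76 0.71 19.19 | yaw 100.46 tilt 0.0003 0.0005 w 0.000 j7 -0.61
```

```bash
python3 -m handwheel '[[[0,0,0.0001,0,255],[0,0,0,0,255],[0,0,0,0,255],[0,0,0,0,255]]]' >/dev/null; python3 st.py
python3 -m handwheel '[[[0,0,-0.02,0,255],[-0.04,0,0,0,255],[-0.041,0,0,0,255],[0,0,0,0,255],[0,0,0.01,0,255],[0,0,0.002,0,255]]]' >/dev/null; python3 st.py
```

```text
t 20.82 vise mm x -0.30 y 41.37 z 58.04 | F -6.25 0.94 18.76 | yaw 100.46 tilt 0.0003 0.0004 w 0.000 j7 -0.61
t 21.57 vise mm x -0.83 y -39.31 z 63.41 | F -0.06 0.11 -0.54 | yaw 100.54 tilt -0.0013 0.0007 w 0.001 j7 -0.47
```

```bash
python3 -m handwheel '[[[0,0,0.0006,0,255],[0,0,0.0006,0,255]]]' >/dev/null; python3 st.py
python3 -m handwheel '[[[0,0,0.0006,0,255],[0,0,0.0006,0,255]]]' >/dev/null; python3 st.py
python3 -m handwheel '[[[0,0,0.0006,0,255],[0,0,0.0006,0,255]]]' >/dev/null; python3 st.py
```

```text
t 21.82 vise mm x -0.20 y -40.19 z 62.96 | F 0.01 -0.67 -0.33 | yaw 100.48 tilt 0.0001 0.0002 w 0.000 j7 -0.47
t 22.07 vise mm x -0.24 y -40.80 z 61.75 | F -0.30 -0.17 0.15 | yaw 100.43 tilt 0.0002 0.0000 w 0.000 j7 -0.47
t 22.32 vise mm x -0.31 y -40.91 z 60.49 | F -0.28 -0.47 0.13 | yaw 100.42 tilt 0.0000 -0.0000 w 0.001 j7 -0.47
```

```bash
python3 -m handwheel '[[[0,0,0.0006,0,255],[0,0,0.0006,0,255]]]' >/dev/null; python3 st.py
python3 -m handwheel '[[[0,0,0.0006,0,255],[0,0,0.0006,0,255]]]' >/dev/null; python3 st.py
python3 -m handwheel '[[[0,0,0.0005,0,255],[0,0,0.0005,0,255]]]' >/dev/null; python3 st.py
```

```text
t 22.57 vise mm x -0.34 y -40.87 z 59.25 | F -0.65 1.38 -0.13 | yaw 100.42 tilt -0.0001 -0.0000 w 0.001 j7 -0.47
t 22.82 vise mm x -0.29 y -40.89 z 58.14 | F -1.47 -0.58 5.57 | yaw 100.42 tilt -0.0000 -0.0001 w 0.000 j7 -0.47
t 23.07 vise mm x -0.27 y -40.85 z 58.07 | F -4.14 -0.81 12.05 | yaw 100.42 tilt 0.0000 -0.0007 w 0.000 j7 -0.47
```

```bash
python3 -m handwheel '[[[0,0,0.0005,0,255],[0,0,0.0004,0,255],[0,0,0,0,255]]]' >/dev/null; python3 st.py
python3 -m handwheel '[[[0,0,0.0004,0,255],[0,0,0,0,255],[0,0,0,0,255]]]' >/dev/null; python3 st.py
```

```text
t 23.45 vise mm x -0.27 y -40.90 z 58.03 | F -6.13 -0.12 17.10 | yaw 100.42 tilt 0.0002 -0.0012 w 0.001 j7 -0.47
t 23.82 vise mm x -0.23 y -40.92 z 57.92 | F -7.25 -1.34 20.31 | yaw 100.42 tilt 0.0003 -0.0015 w 0.001 j7 -0.47
```

```bash
python3 -m handwheel '[[[0,0,0.0003,0,255],[0,0,0,0,255],[0,0,0,0,255],[0,0,0,0,255],[0,0,0,0,255]]]' >/dev/null; python3 st.py
python3 -m handwheel '[[[0,0,-0.015,0,255],[0.04,0,0,0,255],[0.0405,0,0,0,255],[0,0,0,0,255],[0,0,0.006,0,255],[0,0,0.002,0,255],[0,0,0.001,0,255],[0,0,0,0,255]]]' >/dev/null; python3 st.py
```

```text
t 24.45 vise mm x -0.19 y -40.94 z 57.82 | F -7.83 -0.63 21.95 | yaw 100.42 tilt 0.0003 -0.0016 w 0.000 j7 -0.48
t 25.45 vise mm x -0.34 y 39.02 z 61.37 | F 0.07 0.29 -1.25 | yaw 100.37 tilt -0.0002 -0.0002 w 0.001 j7 -0.61
```

```bash
python3 -m handwheel '[[[0,0,0.001,0,255],[0,0,0.001,0,255],[0,0,0.0007,0,255],[0,0,0.0007,0,255],[0,0,0.0005,0,255],[0,0,0,0,255]]]' >/dev/null; python3 st.py
python3 -m handwheel '[[[0,0,0.0005,0,255],[0,0,0.0005,0,255],[0,0,0,0,255]]]' >/dev/null; python3 st.py

```

```text
t 26.20 vise mm x -0.31 y 39.69 z 58.14 | F -1.89 -0.47 5.42 | yaw 100.42 tilt 0.0001 -0.0003 w 0.000 j7 -0.61
t 26.57 vise mm x -0.28 y 39.73 z 58.03 | F -5.24 -1.39 13.09 | yaw 100.42 tilt 0.0003 -0.0008 w 0.000 j7 -0.61
```

```bash
python3 -m handwheel '[[[0,0,0.0005,0,255],[0,0,0.0005,0,255],[0,0,0,0,255]]]' >/dev/null; python3 st.py
python3 -m handwheel '[[[0,0,0.0003,0,255],[0,0,0,0,255],[0,0,0,0,255],[0,0,0,0,255],[0,0,0,0,255]]]' >/dev/null; python3 st.py

```

```text
t 26.95 vise mm x -0.28 y 39.90 z 57.78 | F -8.07 -1.59 21.60 | yaw 100.43 tilt 0.0004 -0.0011 w 0.001 j7 -0.61
t 27.57 vise mm x -0.28 y 39.90 z 57.72 | F -8.21 -2.09 22.73 | yaw 100.43 tilt 0.0004 -0.0013 w 0.000 j7 -0.61
```

```bash
python3 -m handwheel '[[[0,0,-0.03,0,255],[0,-0.03,-0.028,0,255],[0,-0.04,0,10,255],[0,0,0,10,255],[0,0,0,10,255],[0,0,0,10,255],[0,0,0,10,255],[0,0,0,10,255]]]' >/dev/null; python3 st.py
python3 -m handwheel '[[[0,0,0,10,255],[0,0,0,10,255],[0,0,0,10,255],[-0.04,0,0,0,255],[0,0,0,0,255]]]' >/dev/null; python3 st.py
```

```text
t 28.57 vise mm x -70.33 y 39.70 z 113.36 | F 0.16 0.30 -0.42 | yaw 40.10 tilt 0.0002 0.0001 w 0.000 j7 -1.50
t 29.20 vise mm x -113.20 y 39.49 z 112.92 | F 0.25 0.24 1.04 | yaw 10.49 tilt -0.0029 -0.0015 w 0.001 j7 -1.95
```

```bash
python3 -m handwheel '[[[0,0,0.05,0,255],[0,0,0.035,0,255],[0,0,0.01,0,255],[0.02,0,0,0,255],[0.01,0,0,0,255],[0.004,0,0,0,255],[0,0,0,0,255],[0,0,0,0,255]]]' >/dev/null; python3 st.py
python3 - <<'E'
from h import *
a=camera("top")[165:240,200:280,::-1];b=camera("scene")[165:240,270:350,::-1]
f=lambda x:cv2.resize(x,None,fx=5,fy=5,interpolation=cv2.INTER_CUBIC)
cv2.imwrite("pics/crop3.png",np.hstack([f(a),f(b)]))
E
```

```text
t 30.20 vise mm x -76.83 y 39.54 z 18.44 | F 0.24 -0.04 0.50 | yaw 10.43 tilt -0.0003 -0.0002 w 0.001 j7 -2.02
```

View pics/crop3.png

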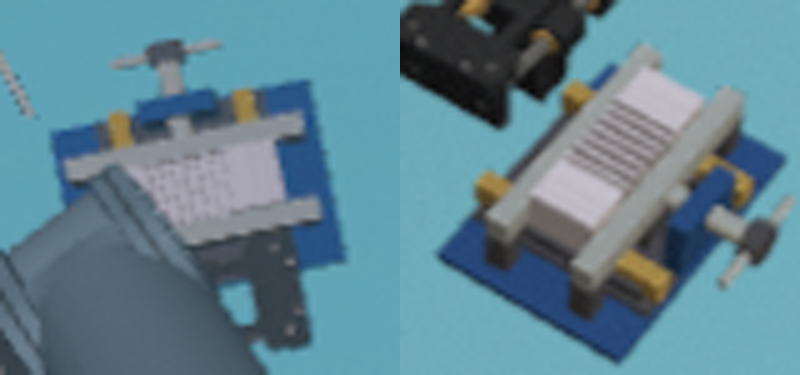

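The blank now sits low and level, and both bars are in the same place as before (near ends about (575,95) and (490,185) in the scene crop). Next is the push test on the left bar.

```bash
python3 -m handwheel '[[[0.002,0,0,0,255],[0.002,0,0,0,255],[0.001,0,0,0,255],[0.001,0,0,0,255],[0.0005,0,0,0,255],[0,0,0,0,255]]]' >/dev/null; python3 st.py
python3 -m handwheel '[[[0.0007,0,0,0,255],[0.0005,0,0,0,255],[0,0,0,0,255]]]' >/dev/null; python3 st.py
python3 -m handwheel '[[[0.0003,0,0,0,255],[0.0002,0,0,0,255],[0,0,0,0,255]]]' >/dev/null; python3 st.py
```

```text
t 31.05 vise mm x -69.85 y 39.59 z 18.27 | F -0.59 -1.00 0.23 | yaw 10.42 tilt -0.0001 -0.0000 w 0.000 j7 -2.01
t 31.43 vise mm x -68.64 y 39.68 z 18.29 | F 0.05 0.40 -0.03 | yaw 10.42 tilt -0.0001 0.0001 w 0.000 j7 -2.01
t 31.80 vise mm x -68.18 y 39.67 z 18.30 | F -0.90 0.00 -0.58 | yaw 10.42 tilt -0.0001 0.0001 w 0.000 j7 -2.01
```

```bash
python3 -m handwheel '[[[0.0003,0,0,0,255],[0,0,0,0,255],[0,0,0,0,255]]]' >/dev/null; python3 st.py;python3 -m handwheel '[[[0.0003,0,0,0,255],[0,0,0,0,255],[0,0,0,0,255]]]' >/dev/null; python3 st.py;
```

```text
t 32.17 vise mm x -67.86 y 39.64 z 18.28 | F 0.27 1.06 -1.11 | yaw 10.42 tilt -0.0001 0.0000 w 0.001 j7 -2.01
t 32.55 vise mm x -67.67 y 39.65 z 18.28 | F -1.09 0.62 0.69 | yaw 10.43 tilt -0.0003 -0.0000 w 0.000 j7 -2.01
```

```bash
python3 -m handwheel '[[[0.0003,0,0,0,255],[0,0,0,0,255],[0,0,0,0,255]]]' >/dev/null; python3 st.py;python3 -m handwheel '[[[0.0003,0,0,0,255],[0,0,0,0,255],[0,0,0,0,255]]]' >/dev/null; python3 st.py;
```

```text
t 32.92 vise mm x -67.65 y 39.68 z 18.22 | F -1.76 1.41 0.96 | yaw 10.43 tilt -0.0007 -0.0002 w 0.000 j7 -2.01
t 33.30 vise mm x -67.59 y 39.64 z 18.19 | F -5.07 1.58 4.98 | yaw 10.43 tilt -0.0012 -0.0004 w 0.000 j7 -2.01
```

```bash
python3 -m handwheel '[[[0.0001,0,0,0,255],[0,0,0,0,255],[0,0,0,0,255],[0,0,0,0,255]]]' >/dev/null; python3 st.py;python3 -m handwheel '[[[-0.02,0,0,0,255],[-0.01,0.02,0,0,255],[0,0.05,0,0,255],[0,0.01,0,0,255],[0.01,0,0,0,255],[0.008,0,0,0,255],[0,0,0,0,255],[0,0,0,0,255]]]' >/dev/null; python3 st.py;
```

```text
t 33.80 vise mm x -67.59 y 39.64 z 18.21 | F -5.66 0.71 4.62 | yaw 10.43 tilt -0.0013 -0.0004 w 0.001 j7 -2.01
t 34.80 vise mm x -78.85 y -39.47 z 18.20 | F -0.23 0.39 -0.28 | yaw 10.50 tilt -0.0003 0.0003 w 0.001 j7 -1.87
```

```bash
python3 -m handwheel '[[[0.004,0,0,0,255],[0.003,0,0,0,255],[0.001,0,0,0,255],[0.0005,0,0,0,255],[0,0,0,0,255],[0,0,0,0,255]]]' >/dev/null; python3 st.py;python3 -m handwheel '[[[0.0004,0,0,0,255],[0,0,0,0,255],[0,0,0,0,255]]]' >/dev/null; python3 st.py;python3 -m handwheel '[[[0.0004,0,0,0,255],[0,0,0,0,255],[0,0,0,0,255]]]' >/dev/null; python3 st.py
```

```text
t 35.55 vise mm x -70.42 y -40.40 z 18.29 | F 0.01 0.22 -1.04 | yaw 10.42 tilt -0.0001 -0.0000 w 0.000 j7 -1.87
t 35.92 vise mm x -69.94 y -40.42 z 18.30 | F -0.13 -0.25 -0.60 | yaw 10.42 tilt -0.0001 -0.0000 w 0.000 j7 -1.87
t 36.30 vise mm x -69.53 y -40.38 z 18.30 | F 0.40 -0.40 0.12 | yaw 10.42 tilt -0.0001 -0.0000 w 0.000 j7 -1.87
```

```bash
for i in 1; do :; done; python3 -m handwheel '[[[0.0004,0,0,0,255],[0,0,0,0,255],[0,0,0,0,255]]]' >/dev/null; python3 st.py;python3 -m handwheel '[[[0.0004,0,0,0,255],[0,0,0,0,255],[0,0,0,0,255]]]' >/dev/null; python3 st.py;python3 -m handwheel '[[[0.0004,0,0,0,255],[0,0,0,0,255],[0,0,0,0,255]]]' >/dev/null; python3 st.py
```

```text
t 36.67 vise mm x -69.11 y -40.39 z 18.30 | F -0.49 0.33 -0.55 | yaw 10.42 tilt -0.0000 0.0000 w 0.000 j7 -1.87
t 37.05 vise mm x -68.95 y -40.41 z 18.25 | F -1.72 0.08 -0.31 | yaw 10.42 tilt -0.0004 -0.0001 w 0.000 j7 -1.87
t 37.42 vise mm x -68.91 y -40.40 z 18.18 | F -3.76 0.42 2.36 | yaw 10.42 tilt -0.0011 -0.0003 w 0.001 j7 -1.87
```

```bash
python3 -m handwheel '[[[0.0001,0,0,0,255],[0,0,0,0,255],[0,0,0,0,255],[0,0,0,0,255]]]' >/dev/null; python3 st.py;python3 -m handwheel '[[[-0.02,0,0,0,255],[-0.04,0,0,0,255],[0,0,-0.05,0,255],[0,0,-0.05,0,255],[-0.03,0.05,0,0,255],[0,0.06,0,0,255],[0,0.06,0,0,255],[0,0,0,0,255]]]' >/dev/null; python3 st.py
python3 - <<'E'
from h import *
cv2.imwrite("pics/end.png",camera("top")[:,:,::-1])
a=camera("top")[165:240,200:280,::-1];b=camera("scene")[165:240,270:350,::-1]
f=lambda x:cv2.resize(x,None,fx=5,fy=5,interpolation=cv2.INTER_CUBIC)
cv2.imwrite("pics/crop4.png",np.hstack([f(a),f(b)]))
E
```

```text
t 37.92 vise mm x -68.87 y -40.42 z 18.17 | F -5.11 0.56 3.70 | yaw 10.42 tilt -0.0012 -0.0004 w 0.001 j7 -1.87
t 38.92 vise mm x -157.63 y -216.57 z 118.72 | F -0.12 -0.08 -0.50 | yaw 9.92 tilt 0.0039 -0.0028 w 0.001 j7 -1.43
```

View pics/crop4.png

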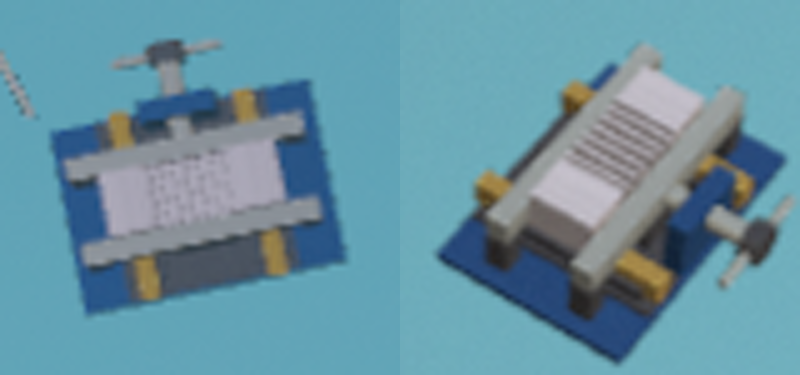

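Both bars end at the near edge (top crop about (148,298) and (277,275)), the blank sits level, and the other things nearby are unmoved. The arm is clear, so I'm handing in.

```bash
python3 -m handwheel '[[[0,0,0,0,255],[0,0,0,0,255]]]' >/dev/null; python3 -c "
from bench import ticket;print(ticket.sign_off())"
```

```text
the job is handed in; nothing more can be done
None
```

The job is handed in, with no verdict returned: both ends of the blank were pressed to about 22 N, and both bars held under about 5 N pushes (slightly over the 4 N asked), left then right; by touch the right bar is flush to about 0.2 mm, but the left sits about 1.5 mm too far in, which I left.

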